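# Start a charge under a push-latch flap

### The job

Start the charge on the battery charger with the orange flap: press the shut flap in and let go so that it pops fully open, press the green button underneath all the way in, then push the flap back down and press it home until it stays latched shut. Only push with the fingers; do not pick up, open or shift anything else: the blue charger, the battery packs lying on the chargers and the other things stay as they are.

Things in the scene. Friction and masses are not known exactly. Their poses are not given: they have to be found in the camera images.
- orange: the charger with the orange flap, black, fixed to the table: 110 mm wide, 150 mm long case; its own frame: origin at the centre of its underside, x from the low front (button panel and flap, towards the robot at yaw 0) to the taller rear case, y across, z up. Front panel 55 mm high with an 80 mm high cheek at each side; rear case top 88 mm high, from x = -1 to +75 mm
- blue: the charger with the blue flap, otherwise alike; must be left alone
- orange_flap (a joint): angle of the orange flap, rad: 0 shut and latched (it rests at about 0.02), 1.45 sprung fully open. Push-push latch: a shut flap pressed in to its stop at -0.104 (5 mm down at 50 mm from the hinge; past -0.09 is enough) and let go pops open within 2 s; an open flap swung down, pressed in as far and let go stays latched at 0; let go earlier, it springs up. It takes about 3 N there
- orange_flap_edge (a point): point on the flap's outer face, mid-width, 50 mm from the hinge line and 18 mm from the free edge; moves with the flap; its frame is parallel to the charger's when shut
- orange_flap_hinge (a point): midpoint of the orange flap's hinge line, along the charger's y at x = -5 mm, 85.5 mm above the table. The flap is a flat plate 86 mm wide, 5 mm thick, from 4 to 68 mm in front of the hinge; shut, its top is 88 mm above the table. Open, it stands 7 degrees short of upright, leaning over the panel, edge 153 mm up, outer face towards the rear case: push on that face to swing it down
- orange_start (a joint): travel of the green start button, m: 0 out, 0.006 fully in; spring, fully in at 5 N, comes back when released
- orange_start_top (a point): centre of the top of the green start button (22 mm across), on the panel under the orange flap, 50 mm in front of the hinge line, 77 mm above the table; pressed straight down
- blue_flap (a joint): angle of the blue flap, 0 shut and latched; must stay shut
- driver_grip (a point): handle of an orange screwdriver lying loose on the table between the chargers, 150 mm long, 26 mm thick; bystander
- radio_mid (a point): middle of a loose white radio transmitter with two sticks, 120 x 195 x 45 mm (sticks to 70 mm); bystander
- drone_mid (a point): middle of a loose small black and orange quadcopter, about 200 x 200 x 60 mm; bystander
- mouse_mid (a point): middle of a loose black computer mouse, 100 x 60 x 32 mm; bystander
- goggles_mid (a point): middle of loose black video goggles, 80 x 165 x 85 mm with two short antennas to 127 mm; bystander
- pack_a_mid (a point): middle of a loose black and yellow battery pack, 34 x 70 x 20 mm, lying on the orange charger's rear case (its top 108 mm above the table); must stay
- pack_b_mid (a point): the same kind of battery pack, lying on the blue charger's rear case; must stay
Mind the look-alikes: they are no part of the job. What is shaped like the orange but purple or white is not meant.

How it is judged:
By the outcome, as a careful person would: the job done as asked, in the order asked, and still so for the second after the job is handed in, with the robot touching nothing.
It also fails if it takes over 53 s, if anything falls off the work surface, if the arm or the gripper's body presses on something with over 40 N, if the wrist force passes 120 N, or if a joint passes its speed limit or range.

### The arm

A 6-joint arm with a two-finger parallel gripper is mounted at the origin on the work surface. World frame = base frame: x ahead of the robot, y to its left, z up, the work surface at z = 0. Lengths are in m, angles in rad, forces in N, time in s.
With the tool pointing down it reaches from about 0.375 to 0.975 m from the base axis. Payload 3.8 kg.
Tool frame: the origin (TCP) lies midway between the tips of the shut fingers; the grasp point (between the pads) lies 19 mm behind it; x points along the fingers, y is the direction in which the jaws open and shut, and the axes are right-handed (so a half turn about x gives the same grasp; the last joint's range is limited). The gripper opens to 88 mm and grips with 3 to 60 N. Pads are 18 mm wide; open, the fingers measure 123 mm over their backs; the gripper's body (75 mm by 187 mm) begins 45 mm behind the grasp point.
Start: joints at [1.217, 0.264, 1.604, -0, 1.274, -0.037], TCP at [0.21, 0.641, 0.239] pointing down, gripper open.
Joint ranges: [-2.63, 2.63], [-0.94, 2.18], [0.31, 2.57], [-1.31, 4.45], [0, 2.66], [-2.55, 2.55]. Speed limits (rad/s): [2.57, 2.57, 3.14, 3.14, 3.14, 3.14].

### API

Orientations are given as a rotation vector (axis times angle).
In Python, from cell import manip, inverse_kinematics, cams, order gives the robot as it stands. Calls block until the motion is done:
- manip.move_pose(position, orientation): joint-space move of the TCP to a pose.
- manip.move_linear(position, rate=0.15, rot=None): straight line of the TCP; rot=None keeps the orientation; rate is the mean speed in m/s.
- manip.set_joints(angles): joint-space move.
- manip.set_gripper(opening, force=None): finger opening in m; force is the grip in N (None keeps the last); returns when the fingers have stopped.
- manip.dwell(seconds).
- inverse_kinematics(position, orientation): joint angles nearest the present ones, or None.
- manip.state(): the state.
- cams.capture(name): name is "scene" or "top" or "wrist"; returns a dict with "image" (420x560x3 uint8, blue, green, red), "z_map" (420x560 float32, m along the optical axis (not along the pixel's ray), 0 where there is no reading), "intrinsics" (3x3 intrinsics, pixels), "position" and "orientation" of the camera in the world; the wrist camera has in their place "T_tool_cam" (4x4, takes a point from camera to tool coordinates, whose origin is the TCP and whose axes are the tool frame's). Camera axes: x right, y down, z forward; pixel columns grow to the right and rows downward; lengths in m; the calibration is good to about 2 mm. The wrist camera is an equidistant fisheye: a pixel r from the principal point sees the ray r / f radians off the axis. A picture is of the moment at which its call begins: read the wrist's pose just before it.
A pose or a line that the arm cannot do raises manip.IKError and nothing moves.
- order.close_job(): hands the job in, once; it reports no verdict.
The state is a dict: "clock": time; "joint_pos": joint angles; "joint_velocities": joint speeds; "tau": joint torques, N m; "tool_pos": TCP position; "tcp_rot": TCP orientation; "contact_force": force on the tool from outside, world axes, zero at the start; "moment": the same for the moment, N m; "gripper_width": finger opening in m.
Only numpy, scipy, OpenCV 4.12 (cv2) and the standard library are available. Lean on these libraries where they do the work, as an engineer would, in place of code of your own. Each camera call takes 0.05 s, during which the arm holds its last target. There are 200 camera calls.

## Working session

There is one attempt and no reset: what is moved stays moved. The work goes in short steps, each a Python script; the robot and the scene stay as the last script left them, time stands still between calls to the robot, and variables do not carry over. Pictures are saved under pics/ and viewed, about 8 in all and at most 12, crops included, and the job is handed in when it is done.

```bash
mkdir -p pics
cat > h.py <<'E'
import numpy as np, cv2
from cell import manip, inverse_kinematics, cams, order
from scipy.spatial.transform import Rotation as R
def rotm(o):
    o=np.array(o,float)
    return o if o.shape==(3,3) else (R.from_rotvec(o).as_matrix() if o.size==3 else R.from_quat(o).as_matrix())
def cloud(c):
    z=c["z_map"];K=c["intrinsics"];v,u=np.mgrid[:z.shape[0],:z.shape[1]]
    P=np.stack([(u-K[0,2])/K[0,0]*z,(v-K[1,2])/K[1,1]*z,z],-1)
    W=P@rotm(c["orientation"]).T+np.array(c["position"]); W[z==0]=np.nan
    return W
E
python3 - <<'E'
from h import *
for n in("top","scene"):
    c=cams.capture(n); cv2.imwrite(f"pics/{n}0.png",c["image"]); np.savez(f"{n}0.npz",**c)
    print(n,c["position"],c["orientation"],c["intrinsics"].tolist())
print(manip.state())
E
```

```text
top [0.42479402 0.02685496 1.15240695] [-2.15647855  2.22100017 -0.11548707] [[390.2873698344443, 0.0, 270.2410731732983], [0.0, 390.2873698344443, 210.627680332886], [0.0, 0.0, 1.0]]
scene [1.0061412  0.49233856 0.90512522] [-1.09795559 -2.48038933  0.94578849] [[419.1786547490567, 0.0, 280.8655044200233], [0.0, 419.1786547490567, 213.0032974505393], [0.0, 0.0, 1.0]]
{'clock': 0.1, 'joint_pos': array([ 1.21712710e+00,  2.64668373e-01,  1.60526365e+00, -2.72971787e-05,
        1.27370129e+00, -3.68783324e-02]), 'joint_velocities': array([-5.86088157e-04,  7.37858755e-05, -3.24247207e-03, -1.02183062e-03,
       -1.03747931e-03, -4.05779354e-04]), 'tau': array([-3.06797881e-05, -5.03619754e+01, -3.58069575e+01,  7.31321750e-02,
        2.34641443e-02, -6.01150327e-05]), 'tool_pos': array([0.21004348, 0.64079571, 0.23750472]), 'tcp_rot': array([ 0.24704344,  1.55683139, -0.25020691]), 'contact_force': array([-0.63738357, -0.42826082, -0.1743574 ]), 'moment': array([0.00821869, 0.00683528, 0.02165499]), 'gripper_width': 0.08829289083722956}
```

View pics/top0.png

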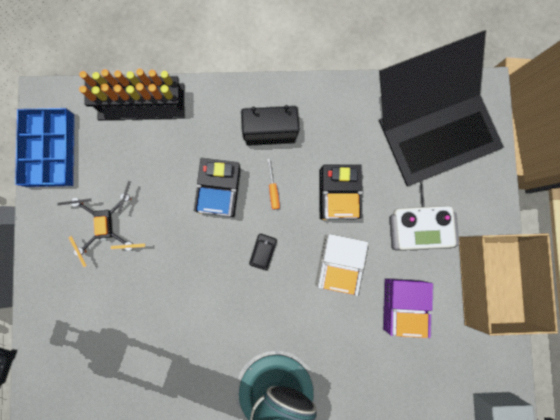

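View pics/scene0.png

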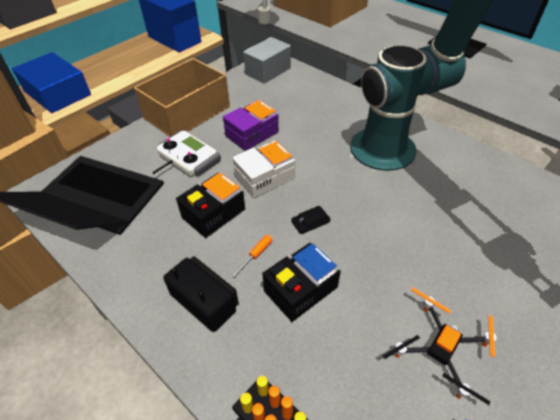

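Top view: the black charger with the orange flap is at (341,192), with its flap at (342,206). Look-alikes are the white one at (343,265), the purple one at (410,308), and the black and blue one at (217,188). I choose (341,192), measure its pose and check a close crop.

Run:
```python
from h import *
for n,box in(("top",(310,155,375,230)),("scene",(170,165,250,240))):
    c=dict(np.load(f"{n}0.npz")); W=cloud(c); u0,v0,u1,v1=box
    hsv=cv2.cvtColor(c["image"],cv2.COLOR_BGR2HSV)
    m=(hsv[...,0]>8)&(hsv[...,0]<22)&(hsv[...,1]>140)&(hsv[...,2]>110)
    k=np.zeros_like(m);k[v0:v1,u0:u1]=m[v0:v1,u0:u1]
    k=k.astype(np.uint8);nn,l,s,_=cv2.connectedComponentsWithStats(k);i=1+s[1:,4].argmax();k=l==i
    v,u=np.where(k); 
    # intersect rays with z=.088
    K=c["intrinsics"];d=np.stack([(u-K[0,2])/K[0,0],(v-K[1,2])/K[1,1],np.ones(len(u))],-1)@rotm(c["orientation"]).T
    t=(.088-c["position"][2])/d[:,2];P=c["position"]+d*t[:,None]
    print(n,len(u),"depth z",np.nanmedian(W[k][:,2]),"rect",cv2.minAreaRect((P[:,:2]*1000).astype(np.float32)), "mean",P.mean(0),np.nanmean(W[k],0))
    B=W[v0:v1,u0:u1].reshape(-1,3); a=B[(B[:,2]>.075)&(B[:,2]<.115)]
    print(" case rect",cv2.minAreaRect((a[:,:2]*1000).astype(np.float32)), "z pct",np.percentile(a[:,2],[5,50,95]))
c=np.load("top0.npz");cr=c["image"][150:240,280:400];cv2.imwrite("pics/crop.png",cv2.resize(cr,None,fx=5,fy=5,interpolation=cv2.INTER_CUBIC))
```

```text
top 626 depth z 0.08800570987271095 rect ((524.0653076171875, -201.10800170898438), (82.82308959960938, 66.328369140625), 87.53564453125) mean [ 0.52786574 -0.20101161  0.088     ] [ 0.52811324 -0.20131232  0.08659066]
 case rect ((564.8853759765625, -199.1873779296875), (110.98834228515625, 148.13731384277344), 88.46094512939453) z pct [0.07989864 0.08822051 0.10837451]
scene 491 depth z 0.0896002665376166 rect ((525.02197265625, -198.7140350341797), (88.9142074584961, 65.67798614501953), 89.12873077392578) mean [ 0.527055   -0.19802067  0.088     ] [ 0.5272402  -0.19748618  0.08852226]
 case rect ((528.794921875, -195.84332275390625), (113.75005340576172, 229.738525390625), 88.54685974121094) z pct [0.07876973 0.08946227 0.10954381]
```

View pics/crop.png

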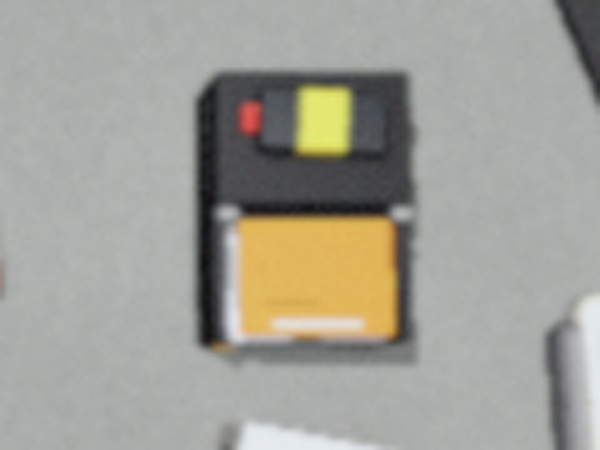

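The crop confirms a black case, an orange flap (crop pixels 235–400, 218–340), and a yellow and black pack behind it at (320,120). The pose is about centre (0.5655, -0.200), yaw -1.5°. Next I press the flap with shut fingers, tool tilted back 20°, force guided.

```bash
cat >> h.py <<'E'
yaw=-0.027; H=np.array([.5605,-.200,0.]); Rz=R.from_euler('z',yaw).as_matrix()
def P(dx,z,dy=0): return H+Rz@np.array([dx,dy,z])     # dx from hinge (charger x), z above table
def ori(tilt,flip=False):
    t=np.radians(tilt); x=np.array([np.sin(t),0,-np.cos(t)]); y=np.array([0,-1. if flip else 1.,0])
    return R.from_matrix(Rz@np.stack([x,y,np.cross(x,y)],1)).as_rotvec()
def st(msg=""):
    s=manip.state(); print(msg,"t%.2f"%s["clock"],"dx,z",np.round((Rz.T@(s["tool_pos"]-H))*1000,1),"F",np.round(s["contact_force"],1)); return s
def press(dx,z0,z1,fmax,step=.001,f0=0):
    z=z0
    while z>z1:
        z-=step; manip.move_linear(P(dx,z),rate=.04); s=manip.state(); f=s["contact_force"][2]-f0
        print("%.1f:%.1f(%.1f)"%(z*1e3,f,s["tool_pos"][2]*1e3),end=" ")
        if f>fmax: break
    st("\npress end"); return z
E
python3 - <<'E'
from h import *
q=[inverse_kinematics(P(-.0495,.2),ori(20,f)) for f in(0,1)]; print(q)
q0=manip.state()["joint_pos"]; f=int(np.abs(q[1]-q0).max()<np.abs(q[0]-q0).max()) if q[0] is not None and q[1] is not None else int(q[0] is None)
print("flip",f)
manip.set_gripper(0.0); st("shut")
manip.move_pose(P(-.0495,.15),ori(20,f)); st("above")
manip.move_linear(P(-.0495,.100)); s=st("near")
z=press(-.0495,.096,.0835,12,f0=s["contact_force"][2])
E
```

```text
[array([-0.516518  , -0.14438039,  2.147931  ,  0.21785378,  0.83913317,
       -2.18178785]), array([-0.516518  , -0.14438039,  2.147931  ,  0.21785378,  0.83913317,
        0.9598048 ])]
flip 1
shut t1.40 dx,z [-372.8  831.6  238.7] F [ 0.2 -0.7 -0.2]
above t4.53 dx,z [-49.1   0.5 150.1] F [0.  0.3 0.3]
near t5.02 dx,z [-49.5   0.3  99.8] F [-0.3  0.2  0.1]
95.0:0.1(95.7) 94.0:1.4(94.2) 93.0:0.4(93.0) 92.0:2.1(92.2) 91.0:2.5(91.2) 90.0:3.0(90.0) 89.0:2.2(89.0) 88.0:2.9(88.0) 87.0:2.2(87.0) 86.0:2.9(86.0) 85.0:4.1(85.4) 84.0:12.2(85.1) 
press end t8.04 dx,z [-49.2  -0.1  85.1] F [-5.7  0.9 12.3]
```

Stop reached (force rises at 85 mm). Let go, backing away up and toward the robot.

Run:
```python
from h import *
manip.move_linear(P(-.11,.150),rate=.3); st("back"); manip.dwell(1.2)
c=cams.capture("scene");W=cloud(c);cv2.imwrite("pics/s1.png",cv2.resize(c["image"][130:270,120:300],None,fx=4,fy=4,interpolation=cv2.INTER_CUBIC))
w=cams.capture("wrist");cv2.imwrite("pics/w1.png",w["image"])
L=(W-H)@Rz; a=L[(abs(L[...,0]+.005)<.03)&(abs(L[...,1])<.05)&(L[...,2]>.11)]; print(len(a),a.min(0) if len(a) else 0,a.max(0) if len(a) else 0, np.median(a,0) if len(a) else 0); st()
```

```text
back t8.49 dx,z [-109.8   -0.3  150.1] F [-0.1 -0.5 -0.3]
317 [-0.01521976 -0.0385615   0.11029321] [0.00102543 0.04811703 0.15624994] [-0.00650532  0.0063806   0.13446407]
 t9.79 dx,z [-110.   -0.  150.] F [ 0.5  0.2 -0.8]
```

View pics/s1.png

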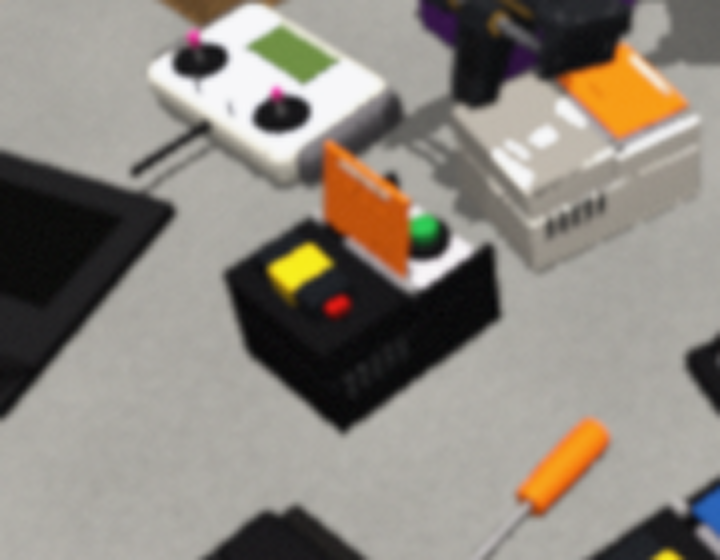

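The flap is fully open (edge near 156 mm) and the green button is exposed at crop (425,228). I'll check the wrist view for the small dark shape at (390,180) behind the flap.

View pics/w1.png

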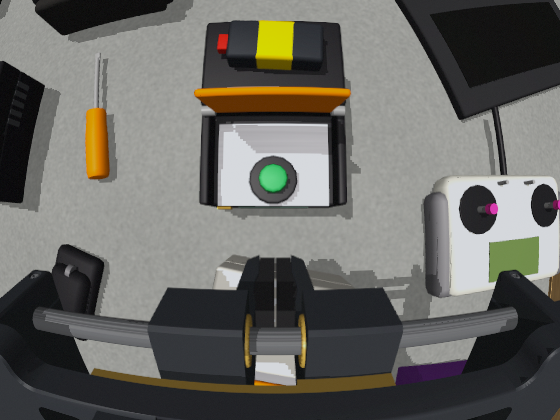

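The wrist view shows the button at (273,178), in line with the fingers (275) and nothing in the way. The dark shape is a cheek. Pressing the button.

Run:
```python
from h import *
d=-.047
manip.move_linear(P(d,.100)); manip.move_linear(P(d,.085),rate=.06); s=st("near")
z=press(d,.085,.0715,13,f0=s["contact_force"][2])
manip.dwell(.3); st("held")
manip.move_linear(P(d-.01,.105),rate=.15); manip.move_linear(P(-.10,.150),rate=.25); st("back")
```

```text
near t10.88 dx,z [-47.7   0.1  84.4] F [0.1 0.7 0.8]
84.0:-0.9(84.2) 83.0:-0.5(83.0) 82.0:-1.7(81.9) 81.0:-0.4(80.9) 80.0:-0.3(80.1) 79.0:2.2(79.2) 78.0:2.1(78.1) 77.0:1.8(77.1) 76.0:2.7(76.1) 75.0:4.3(75.1) 74.0:4.3(74.2) 73.0:10.3(73.9) 72.0:16.1(73.6) 
press end t14.12 dx,z [-46.5  -0.2  73.6] F [-8.4  2.2 16.9]
held t14.43 dx,z [-46.5  -0.2  73.7] F [-8.6  2.6 17. ]
back t15.21 dx,z [-99.9  -0.2 149.4] F [ 0.6 -0.6  0.8]
```

Button travelled 79.5→73.7 mm against its spring, then hit a hard stop, so it went fully in. Next I go over the top behind the flap and swing it down.

Run:
```python
from h import *
manip.move_linear(P(-.10,.24),rate=.3)
manip.move_pose(P(.022,.24),ori(0,1)); manip.move_linear(P(.022,.1335),rate=.2); s=st("behind"); f0=s["contact_force"][2]
for th in np.linspace(1.45,0.12,12):
    r=.048+.008*(1.45-th)/1.33
    manip.move_linear(P(-r*np.cos(th)+.0025*np.sin(th)+.009, .0855+r*np.sin(th)+.0025*np.cos(th)),rate=.12); st("%.2f"%th)
d=-.049
z=press(d,.093,.079,13,f0=f0)
manip.dwell(.2); st("held"); manip.move_linear(P(d,.19),rate=.2); st("up")
```

```text
behind t16.92 dx,z [ 21.7  -0.5 134.7] F [-1.4 -0.6  0.6]
1.45 t17.20 dx,z [  6.5  -0.5 135.5] F [ 0.8  0.6 -0.1]
1.33 t17.45 dx,z [  0.2  -0.2 134.1] F [ 1.1 -0.1  1. ]
1.21 t17.70 dx,z [ -6.6  -0.  132.5] F [ 0.7 -1.3  0.9]
1.09 t17.95 dx,z [-12.8  -0.  130.7] F [ 1.3 -0.9 -0.2]
0.97 t18.20 dx,z [-18.6   0.  128.5] F [ 1.4 -1.   0.5]
0.85 t18.45 dx,z [-2.410e+01  1.000e-01  1.254e+02] F [1.2 0.2 0.6]
0.72 t18.70 dx,z [-2.930e+01  1.000e-01  1.216e+02] F [1.  0.2 0.7]
0.60 t18.95 dx,z [-3.400e+01  1.000e-01  1.172e+02] F [ 1.8 -0.   0. ]
0.48 t19.20 dx,z [-3.820e+01  1.000e-01  1.121e+02] F [2.  0.7 0.6]
0.36 t19.45 dx,z [-4.170e+01  1.000e-01  1.067e+02] F [ 0.6 -0.   1.1]
0.24 t19.70 dx,z [-4.450e+01  1.000e-01  1.008e+02] F [1.1 0.9 2.1]
0.12 t19.95 dx,z [-46.6   0.1  94.5] F [0.5 1.2 1.2]
92.0:1.7(92.1) 91.0:2.0(91.0) 90.0:1.6(89.9) 89.0:2.2(88.9) 88.0:3.5(88.0) 87.0:2.8(86.9) 86.0:2.9(85.9) 85.0:3.2(84.9) 84.0:4.7(84.2) 83.0:10.8(84.0) 82.0:15.8(83.9) 
press end t22.70 dx,z [-49.   -0.1  83.9] F [-7.1  0.  16.4]
held t22.90 dx,z [-49.   -0.   83.9] F [-7.8  0.  16.2]
up t23.59 dx,z [-49.6   0.6 188.5] F [ 0.5 -0.7  0.2]
```

Run:
```python
from h import *
manip.move_linear(P(-.13,.24),rate=.25); manip.dwell(1.5)
c=cams.capture("scene");W=cloud(c);a=c["image"][130:350,120:380];cv2.imwrite("pics/s2.png",cv2.resize(a,None,fx=2.7,fy=2.7,interpolation=cv2.INTER_CUBIC))
L=(W-H)@Rz
f=L[(L[...,0]>-.065)&(L[...,0]<-.01)&(abs(L[...,1])<.03)]; print("flap z pct",np.percentile(f[:,2],[2,50,98]),"slope",np.polyfit(f[:,0],f[:,2],1))
o=np.load("scene0.npz"); W0=cloud(dict(o)); d=np.abs(W[...,2]-W0[...,2]); d=np.where(np.isnan(d),0,d)
L0=L[(abs(L[...,1])<.05)&(abs(L[...,0]-.03)<.05)]; print("changed in charger area",((d>.006)&(abs(L[...,1])<.055)&(abs(L[...,0]-.01)<.07)).sum())
i=np.abs(c["image"].astype(int)-o["image"]).max(-1); print("blue/pack_b diff px",(i[235:320,260:345]>60).sum(),"driver",(i[230:280,230:275]>60).sum(),"pack_a",(i[185:220,180:215]>60).sum())
st()
```

```text
flap z pct [0.05457669 0.08958161 0.09285689] slope [-0.17001299  0.07771731]
changed in charger area 11
blue/pack_b diff px 0 driver 0 pack_a 0
 t25.68 dx,z [-130.    0.  240.] F [ 0.4  0.2 -0. ]
```

View pics/s2.png

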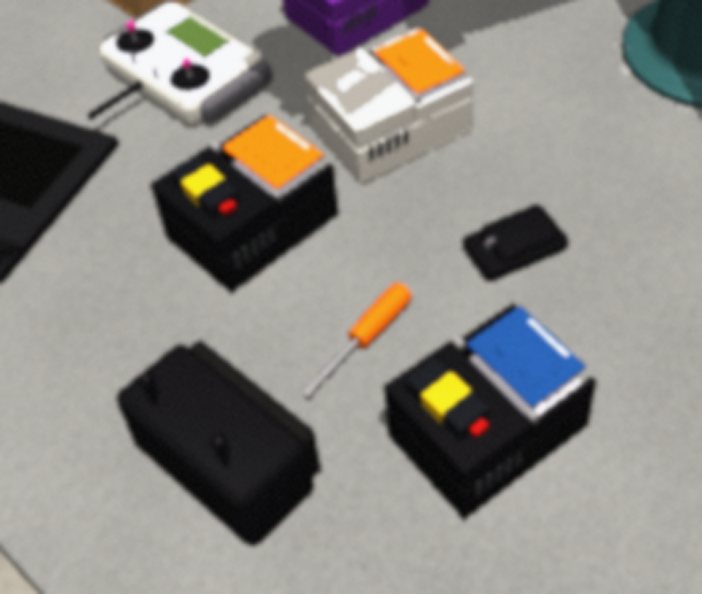

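The flap lies shut at crop (275,152) at its original height (median 89.6 mm, as before). The blue charger, packs, screwdriver and the rest are unchanged, and the robot is clear. Handing in.

```bash
python3 -c "
from h import *
order.close_job(); st()"
```

```text
the job is handed in; nothing more can be done
the job is handed in; nothing more can be done
```

The charge on the black charger with the orange flap was started and the job is handed in, at about 26 s on the robot's clock. I used only the shut fingers.

- **Flap opened:** I pressed it to its hard stop (12 N) and let go. It popped fully open, with its edge measured at about 156 mm.
- **Button:** I pressed the green button through about 6 mm of spring travel to its stop (about 17 N), then released it.
- **Flap shut:** I swung it down from behind and pressed it to its stop (16 N). About 2 s after release the camera still showed it shut, at its original median height of 89.6 mm.
- **Everything else:** the image comparison of the blue charger and its pack, the screwdriver and the orange charger's pack showed no change. In the last picture the mouse, radio and goggles looked undisturbed. I did not look at the drone again after the first pictures.

**Checks that were less clear:**
- A straight-line slope fit over the flap was spoiled by stray points beside the panel, so I relied on the median height and the picture.
- Eleven edge pixels around the charger differed by more than 6 mm in depth. I took these as noise.
- Joint values cannot be read directly, so the flap latch and button travel are inferred from contact forces and images.

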